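Set the stock tags of the two-bin stands

ROBOT

A 6-joint arm with a two-finger parallel gripper is mounted at the origin on the work surface. World frame = base frame: x ahead of the robot, y to its left, z up, the work surface at z = 0. Lengths are in mm, angles in rad, forces in N, time in s.
With the tool pointing down it reaches from about 375 to 975 mm from the base axis. Payload 3.8 kg.
Tool frame: the origin (TCP) lies between the finger pads; the fingertips stand 8 mm ahead of it and the grasp point (between the pads) lies 11 mm behind it; z points along the fingers, y is the direction in which the jaws open and shut (so a half turn about z gives the same grasp; the last joint's range is limited). The gripper opens to 85 mm and grips with 20 to 120 N. Pads are 22 mm wide; open, the fingers measure 114 mm over their backs; the gripper's body (76 mm by 85 mm) begins 54 mm behind the grasp point. The pads swing forward as they close: fully open they stand 13 mm farther back than shut.
Start: joints at [-1.285, 0.264, 1.604, -0, 1.274, -0.037], TCP at [214.12, -640.133, 239.28] pointing down, gripper open.
Joint ranges: [-2.63, 2.63], [-0.94, 2.18], [0.31, 2.57], [-1.31, 4.45], [0, 2.66], [-2.55, 2.55]. Speed limits (rad/s): [2.57, 2.57, 3.14, 3.14, 3.14, 3.14].

INTERFACE

Orientations are given as a 3x3 rotation matrix whose columns are the frame's x, y, z axes.
In Python, from rig import env, capture, camera_info gives the robot as it stands.
- The arm moves only by the tool move_arm, never from a script. Its argument "commands" is text: rows parted by semicolons, each of 7 numbers parted by spaces: the turn, a rotation vector about the tool's x, y, z in degrees, then the shift along the tool's x, y, z in mm, then the gripper's target within -1 to 1 (fully open at 1, half-way at 0, shut at -1). In form: wx wy wz tx ty tz fingers; .... A call has 1 to 20 rows; each row shifts and turns the commanded pose from where the row before left it, along the tool's axes as they then stand; what a row does not reach is not made up. A row lasts 1/8 s, in which the tool goes at most 62.5 mm and 10.7 degrees, less where a joint would pass 70% of its speed; a pose out of reach is approached as far as the arm can. A call is refused whole if a number of a shift passes 62.5 or a number of a turn 10.7, either way. A call with a gripper value outside its range is refused whole. The fingers move at their own pace and stop on an object; "grip_force" is the grip in N (left out, the last holds). Time passes only in rows, so rows that do not move let the fingers close. It gives the time, the measured TCP pose, the force and the opening at its end, in the units of the state.
- env.read_state(): the state, without advancing time (a new reading comes with each control period).
- capture(name): name is "scene" or "top" or "wrist"; returns (picture, depth): 384x512x3 uint8, red, green, blue; 384x512 float32, mm along the optical axis (not along the pixel's ray), 0 where there is no reading.
- camera_info(name): a dict with "fx", "fy", "cx", "cy" (pixels), "rvec" (rotation vector, rad) and "tvec" (3), from world to camera coordinates, as OpenCV has them; the wrist camera has in their place "mount" (4x4, takes a point from camera to tool coordinates, whose origin is the TCP and whose axes are the flange's). Camera axes: x right, y down, z forward; pixel columns grow to the right and rows downward; lengths in mm; the calibration is good to about 2 mm. A picture is of the moment at which its call begins: read the wrist's pose just before it. camera_info takes no time and is no camera call.
- env.sign_off(): hands the job in, once; it reports no verdict.
The state is a dict: "time": time; "joint_pos": joint angles; "joint_vel": joint speeds; "joint_torque": joint torques, N m; "tool_pos": TCP position; "tcp_rot": TCP orientation; "ft_force": force on the tool from outside, world axes, zero at the start; "wrist_torque": the same for the moment, N m; "grip_width": opening from 0.0 (shut) to 1.0 (fully open).
Only numpy, scipy, OpenCV 4.12 (cv2) and the standard library are available. Lean on these libraries where they do the work, as an engineer would, in place of code of your own. Each camera call takes 0.05 s, during which the arm holds its last target.

TASK

Each parts bin has a hinged stock tag on the rail in front of it. With a fingertip, gently push over the tags that are wrong, so that the full bins, and only those, show the solid disc face up (tag lying back over its bin), while the bins that are empty or nearly empty show the open ring (tag lying forward, away from its bin). Do not lift or shift the bins or anything else on the bench.

Things in the scene. Friction and masses are not known exactly. Their poses are not given: they have to be found in the camera images.
- stand_a: fixed grey steel stand for two bins side by side, a tag rail on three posts along its front. Origin: at bench height under the middle of the rail's hinge line (100 mm up). x points level from the rail to the bins, y along the rail to the left, z up; it spans x -12 to 180, y +-119 mm. The V-shaped rail under the tags reaches 108 mm above the bench and 12 mm to either side of the hinge line.
- stand_b: fixed grey steel stand for two bins side by side, a tag rail on three posts along its front. Origin: at bench height under the middle of the rail's hinge line (100 mm up). x points level from the rail to the bins, y along the rail to the left, z up; it spans x -12 to 180, y +-119 mm. The V-shaped rail under the tags reaches 108 mm above the bench and 12 mm to either side of the hinge line.
- bin_knobs_full: blue parts bin, FULL: heaped with black appliance knobs. Loose, 150 x 104 x 70 mm, contents no higher than its rim, which is 80 mm above the bench. Stands in either bay of stand_a. Origin: middle of its underside, 97 mm behind (stand's +x) the pivot of the tag that belongs to it; the pivots of one stand are 117 mm apart.
- bin_knobs_low: blue parts bin, NOT full: only two black knobs left on its floor. Loose, 150 x 104 x 70 mm, contents no higher than its rim, which is 80 mm above the bench. Stands in either bay of stand_a. Origin: middle of its underside, 97 mm behind (stand's +x) the pivot of the tag that belongs to it; the pivots of one stand are 117 mm apart.
- bin_bushes_full: blue parts bin, FULL: heaped with brass motor bushes. Loose, 150 x 104 x 70 mm, contents no higher than its rim, which is 80 mm above the bench. Stands in either bay of stand_b. Origin: middle of its underside, 97 mm behind (stand's +x) the pivot of the tag that belongs to it; the pivots of one stand are 117 mm apart.
- bin_bushes_empty: blue parts bin, NOT full: empty. Loose, 150 x 104 x 70 mm, contents no higher than its rim, which is 80 mm above the bench. Stands in either bay of stand_b. Origin: middle of its underside, 97 mm behind (stand's +x) the pivot of the tag that belongs to it; the pivots of one stand are 117 mm apart.
- tag_a1 (a joint): stock tag at the left (+y) bay of stand_a: white plate, 60 wide x 60 from hinge to free edge x 3 mm, 18 g, hinged along its lower edge. Rad: 0 upright, +0.80 lying back over its bin on its stop (solid black disc up), -0.80 lying forward, away from its bin (open black ring up). Swings freely: pushed past upright it falls to the other stop in about half a second.
- tag_a1_pivot (a point): middle of the hinge line of tag_a1, 100 mm above the bench; axes as the stand's. The resting tag's free edge overhangs it by 43 mm and is 142 mm above the bench (upright 160 mm). A fingertip 118 to 130 mm above the bench clears rail and bins and pushes that edge over with under 2 N; once past upright let it fall: pushed on, it jams on its rigid stop.
- tag_a2 (a joint): stock tag at the right (-y) bay of stand_a: white plate, 60 wide x 60 from hinge to free edge x 3 mm, 18 g, hinged along its lower edge. Rad: 0 upright, +0.80 lying back over its bin on its stop (solid black disc up), -0.80 lying forward, away from its bin (open black ring up). Swings freely: pushed past upright it falls to the other stop in about half a second.
- tag_a2_pivot (a point): middle of the hinge line of tag_a2, 100 mm above the bench; axes as the stand's. The resting tag's free edge overhangs it by 43 mm and is 142 mm above the bench (upright 160 mm). A fingertip 118 to 130 mm above the bench clears rail and bins and pushes that edge over with under 2 N; once past upright let it fall: pushed on, it jams on its rigid stop.
- tag_b1 (a joint): stock tag at the left (+y) bay of stand_b: white plate, 60 wide x 60 from hinge to free edge x 3 mm, 18 g, hinged along its lower edge. Rad: 0 upright, +0.80 lying back over its bin on its stop (solid black disc up), -0.80 lying forward, away from its bin (open black ring up). Swings freely: pushed past upright it falls to the other stop in about half a second.
- tag_b1_pivot (a point): middle of the hinge line of tag_b1, 100 mm above the bench; axes as the stand's. The resting tag's free edge overhangs it by 43 mm and is 142 mm above the bench (upright 160 mm). A fingertip 118 to 130 mm above the bench clears rail and bins and pushes that edge over with under 2 N; once past upright let it fall: pushed on, it jams on its rigid stop.
- tag_b2 (a joint): stock tag at the right (-y) bay of stand_b: white plate, 60 wide x 60 from hinge to free edge x 3 mm, 18 g, hinged along its lower edge. Rad: 0 upright, +0.80 lying back over its bin on its stop (solid black disc up), -0.80 lying forward, away from its bin (open black ring up). Swings freely: pushed past upright it falls to the other stop in about half a second.
- tag_b2_pivot (a point): middle of the hinge line of tag_b2, 100 mm above the bench; axes as the stand's. The resting tag's free edge overhangs it by 43 mm and is 142 mm above the bench (upright 160 mm). A fingertip 118 to 130 mm above the bench clears rail and bins and pushes that edge over with under 2 N; once past upright let it fall: pushed on, it jams on its rigid stop.
- screwdriver: screwdriver, 200 mm, red handle; a bystander, origin at its underside. Leave it alone.
- wrench: open-ended steel wrench, 170 mm; a bystander, origin at its underside. Leave it alone.
- oil: small white oil bottle, 34 mm across, 80 mm tall; a bystander, origin at its underside. Leave it alone.
- iron: steam iron resting on its sole plate, 240 x 110 mm, 125 mm tall; a bystander, origin at its underside. Leave it alone.
- multimeter: red multimeter lying face up, 175 x 88 x 45 mm; a bystander, origin at its underside. Leave it alone.
- drill: yellow cordless drill lying on its side, 210 x 230 mm, 68 mm tall; a bystander, origin at its underside. Leave it alone.
- solder: solder reel, 60 mm across, 54 mm tall; a bystander, origin at its underside. Leave it alone.
Not all that is in view belongs to the job. Leave any pink look-alike of the bin_knobs_full alone.

How it is judged (in metres and radians):
At the end, for the whole second after the job is handed in: At every bin the tag lies on the right stop and is still: beyond +0.65 rad (back, disc up) at the full bins, beyond -0.65 rad (forward, ring up) at the others; no bin has moved more than 15 mm (((horizontal distance between bin_knobs_full and tag_a1_pivot below 0.122 m and value of joint tag_a1 above 0.65 rad and value of joint tag_a2 below -0.65 rad) or (horizontal distance between bin_knobs_full and tag_a2_pivot below 0.122 m and value of joint tag_a2 above 0.65 rad and value of joint tag_a1 below -0.65 rad)) and ((horizontal distance between bin_bushes_full and tag_b1_pivot below 0.122 m and value of joint tag_b1 above 0.65 rad and value of joint tag_b2 below -0.65 rad) or (horizontal distance between bin_bushes_full and tag_b2_pivot below 0.122 m and value of joint tag_b2 above 0.65 rad and value of joint tag_b1 below -0.65 rad)) and velocity of joint tag_a1 between -0.3 and 0.3 rad/s and velocity of joint tag_a2 between -0.3 and 0.3 rad/s and velocity of joint tag_b1 between -0.3 and 0.3 rad/s and velocity of joint tag_b2 between -0.3 and 0.3 rad/s and distance of each of bin_knobs_full, bin_knobs_low, bin_bushes_full, bin_bushes_empty from where it was at the start of the episode below 0.015 m); the robot touches nothing.
It fails at once if a parts bin is lifted or shifted by more than 15 mm (distance of any of bin_knobs_full, bin_knobs_low, bin_bushes_full, bin_bushes_empty from where it was at the start of the episode above 0.015 m).
It fails at once if a tag, its rail or the stand is pushed or squeezed with more than 25 N (contact force between any of the fingers, the arm and stand_a above 25 N or contact force between any of the fingers, the arm and stand_b above 25 N).
It fails at once if another thing on the bench is moved by more than 20 mm (distance of any of screwdriver, wrench, oil, iron, multimeter, drill, solder from where it was at the start of the episode above 0.02 m).
It also fails if it takes over 45 s, if anything falls off the work surface, if the arm or the gripper's body presses on something with over 40 N, if the wrist force passes 120 N, or if a joint passes its speed limit or range.

## Working session

There is one attempt and no reset: what is moved stays moved. The work goes in short steps, Python scripts to look and compute and a tool call to move; the robot and the scene stay as the last step left them, time stands still between calls to the robot, and variables do not carry over. Pictures are saved under pics/ and viewed, and the job is handed in when it is done.

Besides the shell and the picture viewer there is one more tool, called after ">>>" in YAML: its name, and indented under it one key for each argument. move_arm: Moves the arm, as the interface text tells. Its arguments: {"type":"object","properties":{"commands":{"type":"string"},"grip_force":{"type":"number"}},"required":["commands"]}

```bash
ls; mkdir -p pics
python3 - <<'E'
from rig import env,capture,camera_info
import cv2,numpy as np
for n in("scene","top"):
    i,d=capture(n); cv2.imwrite(f"pics/{n}0.png",i[:,:,::-1]); np.save(f"pics/{n}0.npy",d); print(n,camera_info(n))
print(camera_info("wrist")); print(env.read_state())
E
```

```text
pics
scene {'fx': 480.00530595540863, 'fy': 480.00530595540863, 'cx': 252.31378108557251, 'cy': 194.27306534447823, 'rvec': array([ 0.93784204,  2.35498499, -1.22489757]), 'tvec': array([ 428.45209792, -147.69925992, 1987.01252845])}
top {'fx': 358.13909585269045, 'fy': 358.13909585269045, 'cx': 254.87010243932025, 'cy': 194.30862049834923, 'rvec': array([ 2.20475328, -2.1442052 ,  0.16801654]), 'tvec': array([ -56.97790439,  581.94778864, 1212.21474361])}
{'fx': 299.68600574015187, 'fy': 299.68600574015187, 'cx': 256.08698369328516, 'cy': 197.88752518141138, 'mount': array([[-1.38851667e-04, -9.49456527e-01, -3.13898524e-01,
         8.03907343e+01],
       [ 9.99999990e-01, -1.26148762e-04, -6.07804716e-05,
        -7.49307052e-01],
       [ 1.81105054e-05, -3.13898529e-01,  9.49456536e-01,
        -1.35570212e+02],
       [ 0.00000000e+00,  0.00000000e+00,  0.00000000e+00,
         1.00000000e+00]])}
{'time': 0.1, 'joint_pos': array([-1.28490412e+00,  2.64725644e-01,  1.60527959e+00, -4.38937081e-06,
        1.27371467e+00, -3.68859878e-02]), 'joint_vel': array([ 0.00044239, -0.00120283, -0.0035853 ,  0.00015909,  0.0026111 ,
       -0.00153032]), 'joint_torque': array([-1.74173697e-04, -5.16707575e+01, -3.68590522e+01, -8.16593888e-05,
        6.32010560e-03, -3.95076381e-05]), 'tool_pos': array([ 213.92853747, -639.49654437,  238.03152585]), 'tcp_rot': array([[ 9.48357443e-01,  3.17203084e-01, -6.03940372e-04],
       [ 3.17203650e-01, -9.48355252e-01,  2.03972321e-03],
       [ 7.42564674e-05, -2.12595877e-03, -9.99997737e-01]]), 'ft_force': array([-0.40872581, -0.40494367, -0.3430111 ]), 'wrist_torque': array([-0.00108718, -0.04481773,  0.05002326]), 'grip_width': 1.0046506962278567}
```

View pics/scene0.png

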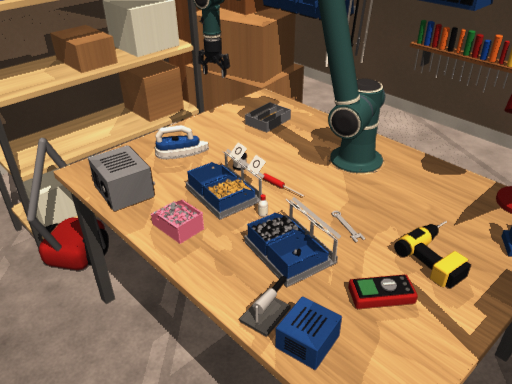

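View pics/top0.png

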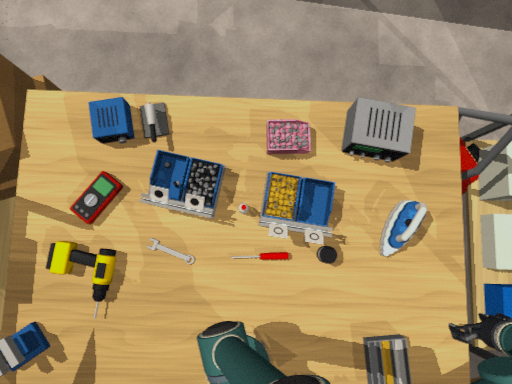

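The scene view shows the bushes stand near (225,185) and the knobs stand near (290,240). The top view shows stand A near (183,185) and stand B near (297,205). I'll zoom in on the top view.

```bash
cat > h.py <<'E'
import numpy as np,cv2
from rig import env,capture,camera_info
def cam(n):
    c=camera_info(n);K=np.array([[c['fx'],0,c['cx']],[0,c['fy'],c['cy']],[0,0,1]])
    return K,cv2.Rodrigues(np.array(c['rvec']))[0],np.array(c['tvec'])
def ray(n,u,v,z):
    K,R,t=cam(n);d=R.T@np.linalg.inv(K)@[u,v,1];o=-R.T@t
    return o+d*(z-o[2])/d[2]
def proj(n,P):
    K,R,t=cam(n);p=(R@np.atleast_2d(P).T).T+t;p=(K@p.T).T;return p[:,:2]/p[:,2:]
def world(n,d):
    K,R,t=cam(n);v,u=np.indices(d.shape);r=np.stack([(u-K[0,2])/K[0,0],(v-K[1,2])/K[1,1],np.ones(d.shape)],-1)*d[...,None]
    return (r-t)@R
E
python3 - <<'E'
from h import *
i=cv2.imread("pics/top0.png")
a=cv2.resize(i[140:225,135:235],None,fx=4,fy=4,interpolation=3);b=cv2.resize(i[165:250,250:350],None,fx=4,fy=4,interpolation=3)
cv2.imwrite("pics/crop.png",np.hstack([a,b]))
d=np.load("pics/top0.npy");W=world("top",d)
z=W[...,2]
for nm,(u0,u1,v0,v1) in dict(a=(135,235,140,230),b=(250,350,165,250)).items():
    m=np.zeros(d.shape,bool);m[v0:v1,u0:u1]=1
    m&=(z>98)&(d>0)
    n,l,s,c=cv2.connectedComponentsWithStats(m.astype(np.uint8))
    for k in range(1,n):
        if s[k][4]>8:
            P=W[l==k];print(nm,s[k],P.mean(0).round(),P.min(0).round(),P.max(0).round())
E
```

```text
a [139 185  73  33 943] [542. 217. 115.] [496. 103.  98.] [590. 338. 147.]
b [260 217  73  28 894] [ 463. -173.  115.] [ 419. -293.   99.] [501. -58. 147.]
```

View pics/crop.png

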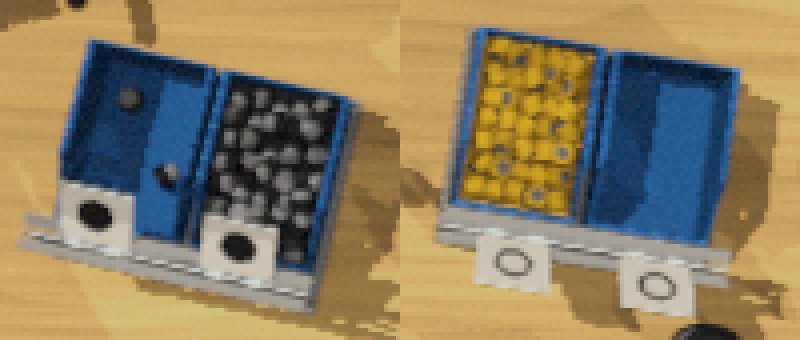

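The crop shows four tags that could be the target:
- **a1**, top px (159,194): disc up at the low knobs bin, so wrong.
- **a2**, (195,202): disc up at the full knobs bin, so right.
- **b1**, (278,231): ring up at the full bushes bin, so wrong.
- **b2**, (314,237): ring up at the empty bin, so right.

I need to push a1 forward and b1 back. Next I'll measure both.

Run:
```python
from h import *
i=cv2.imread("pics/top0.png");d=np.load("pics/top0.npy");W=world("top",d);z=W[...,2]
hsv=cv2.cvtColor(i,cv2.COLOR_BGR2HSV)
for nm,(u0,u1,v0,v1),s in (('a',(135,235,140,230),1),('b',(250,350,165,250),-1)):
    m=np.zeros(d.shape,bool);m[v0:v1,u0:u1]=1;m&=(z>113)&(z<160)
    n,l,st,c=cv2.connectedComponentsWithStats(m.astype(np.uint8),connectivity=4)
    cs=[]
    for k in range(1,n):
        if st[k][4]<60: continue
        P=W[l==k];r=cv2.minAreaRect(P[:,:2].astype(np.float32));print(nm,st[k],P.mean(0).round(1),r,P[:,2].min(),P[:,2].max());cs.append(P.mean(0))
        # plane fit
        q=P-P.mean(0);nn=np.linalg.svd(q)[2][2];nn*=np.sign(nn[2]);print(' normal',nn.round(3))
        cs[-1]=(P.mean(0),nn)
    cs.sort(key=lambda c:-c[0][1])
    dy=cs[0][0]-cs[1][0];print('spacing',np.linalg.norm(dy[:2]));y=dy[:2]/np.linalg.norm(dy[:2]);x=np.array([y[1],-y[0]])
    print('x',x,'y',y,'yaw',np.arctan2(x[1],x[0]))
    for c,nn in cs:
        off=(c[2]-100)*np.tan(.80)
        p=c[:2]-s*off*x;print('pivot',p.round(1),'edge',(p+s*43*x).round(1))
        print('  px top',proj('top',[*p,100]).round(1),'scene',proj('scene',[*p,100]).round(1))
s=cv2.imread("pics/scene0.png");cv2.imwrite("pics/sc.png",cv2.resize(s[130:290,170:350],None,fx=4,fy=3.7,interpolation=3))
```

```text
a [150 185  18  15 190] [569.7 270.7 128.9] ((568.6053466796875, 270.98236083984375), (57.143943786621094, 34.37754821777344), 80.20772552490234) 113.34937022486635 144.86157010818852
 normal [-0.676  0.118  0.727]
a [185 193  19  15 195] [547.5 156.9 129.1] ((546.9554443359375, 156.78866577148438), (60.54423904418945, 32.16167449951172), 77.55684661865234) 113.1155738194338 147.0813890946474
 normal [-0.678  0.139  0.722]
spacing 116.03866618143421
x [ 0.98151707 -0.19137462] y [0.19137462 0.98151707] yaw -0.1925624603381288
pivot [540.6 276.4] edge [582.8 268.2]
  px top [[158.2 202.1]] scene [[324.5 228.2]]
pivot [518.2 162.6] edge [560.4 154.4]
  px top [[192.9 209.9]] scene [[301.7 208.9]]
b [268 226  19  13 181] [ 453.3 -112.8  129.1] ((454.8187255859375, -112.03466796875), (58.42599105834961, 33.356300354003906), 82.18450927734375) 113.04218350829962 145.10975333354807
 normal [ 0.676 -0.102  0.729]
b [304 230  19  15 179] [ 438.2 -228.6  129.1] ((439.8516845703125, -227.60848999023438), (59.84373474121094, 35.31797409057617), 79.81852722167969) 113.18161257925603 147.21355550193513
 normal [ 0.682 -0.087  0.727]
spacing 116.74016035339478
x [ 0.99151466 -0.12999494] y [0.12999494 0.99151466] yaw -0.13036387436308933
pivot [ 483.  -116.7] edge [ 440.4 -111.1]
  px top [[277.9 223. ]] scene [[250.7 171.3]]
pivot [ 467.9 -232.5] edge [ 425.2 -226.9]
  px top [[312.9 228.6]] scene [[232.8 157.9]]
```

View pics/sc.png

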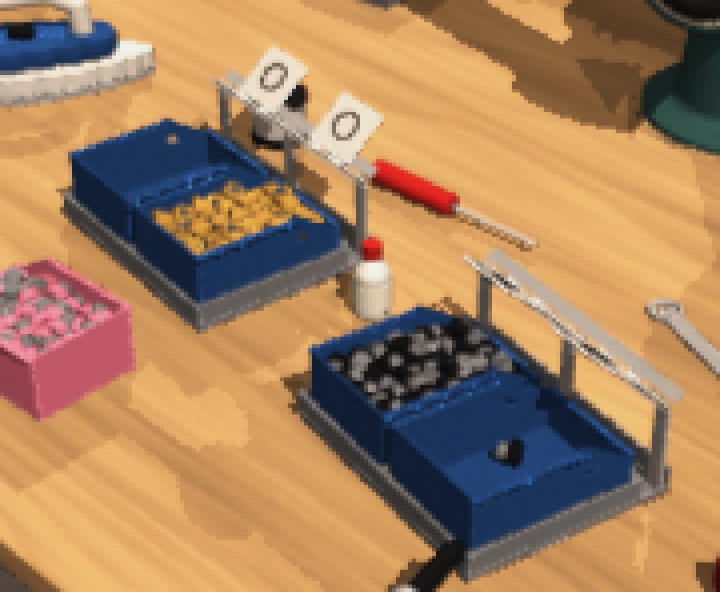

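Geometry agrees with what is given: pivot spacing 116–117 mm against 117, tag tilt about 43–46°, and top edge at about 145 mm. I'll go in front of b1 first, staying high with the fingers shut.

>>> move_arm:
  commands: "0 0 8.65 0 0 0 -1;0 0 8.65 0 0 0 -1;0 0 8.65 0 0 0 -1;0 0 0 8.5 -39.5 0 -1;0 0 0 8.5 -39.5 0 -1;0 0 0 8.5 -39.5 0 -1;0 0 0 8.5 -39.5 0 -1;0 0 0 8.5 -39.5 0 -1;0 0 0 8.5 -39.5 0 -1;0 0 0 8.5 -39.5 0 -1;0 0 0 8.5 -39.5 0 -1;0 0 0 8.5 -39.5 0 -1;0 0 0 8.5 -39.5 0 -1;0 0 0 8.5 -39.5 0 -1;0 0 0 8.5 -39.5 0 -1;0 0 0 8.5 -39.5 0 -1;0 0 0 8.5 -39.5 0 -1;0 0 0 0 0 0 -1"
  grip_force: 20

```text
time: 2.35
tool_pos: [404.0, -105.1, 238.9]
tcp_rot: [[0.992, -0.126, -0.001], [-0.126, -0.992, 0.001], [-0.001, -0.001, -1.0]]
ft_force: [-0.4, -0.4, -0.4]
grip_width: -0.002
```

>>> move_arm:
  commands: "0 0 0 0 0 36 -1;0 0 0 0 0 36 -1;0 0 0 0 0 34 -1;0 0 0 0 0 0 -1"

```text
time: 2.85
tool_pos: [400.7, -107.1, 130.4]
tcp_rot: [[0.991, -0.131, -0.007], [-0.131, -0.991, 0.002], [-0.007, -0.001, -1.0]]
ft_force: [0.3, -0.2, -0.8]
grip_width: -0.001
```

Run:
```python
from h import *
s=env.read_state();print(s['tool_pos'],s['ft_force'])
i,d=capture("scene");a=cv2.resize(i[110:240,170:310,::-1],None,fx=3,fy=3,interpolation=3)
j,d=capture("wrist");cv2.imwrite("pics/p1.png",np.hstack([a,cv2.resize(j[:,:,::-1],(370,390))]))
```

```text
[ 400.69858034 -107.10576143  130.35153585] [ 0.34753846 -0.20647452 -0.80013784]
```

View pics/p1.png

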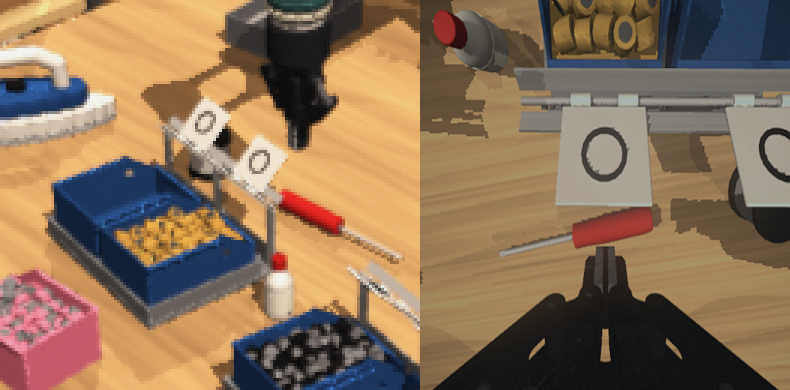

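The wrist view shows shut fingertips at about (605,255), in line with the middle of b1's ring tag (605,155) and clear of it. Now I'll push it back.

>>> move_arm:
  commands: "0 0 0 10 0 0 -1;0 0 0 10 0 0 -1;0 0 0 10 0 0 -1;0 0 0 10 0 0 -1;0 0 0 10 0 0 -1;0 0 0 10 0 0 -1;0 0 0 6 0 0 -1;0 0 0 6 0 0 -1;0 0 0 6 0 0 -1;0 0 0 0 0 0 -1;0 0 0 0 0 0 -1"

```text
time: 4.32
tool_pos: [481.0, -117.3, 133.2]
tcp_rot: [[0.992, -0.13, -0.0], [-0.13, -0.992, 0.0], [-0.0, -0.0, -1.0]]
ft_force: [-0.1, 0.0, -0.3]
grip_width: 0.003
```

```bash
cat > look.py <<'E'
from h import *
import sys
s=env.read_state();print(s['time'],s['tool_pos'],s['ft_force'])
i,d=capture("scene");a=cv2.resize(i[110:240,170:310,::-1],None,fx=3,fy=3,interpolation=3)
j,d=capture("wrist");cv2.imwrite("pics/%s.png"%sys.argv[1],np.hstack([a,cv2.resize(j[:,:,::-1],(370,390))]))
E
python3 look.py p2
```

```text
4.325 [ 481.00444706 -117.33434625  133.22099122] [-0.11525673  0.02717354 -0.29618171]
```

View pics/p2.png

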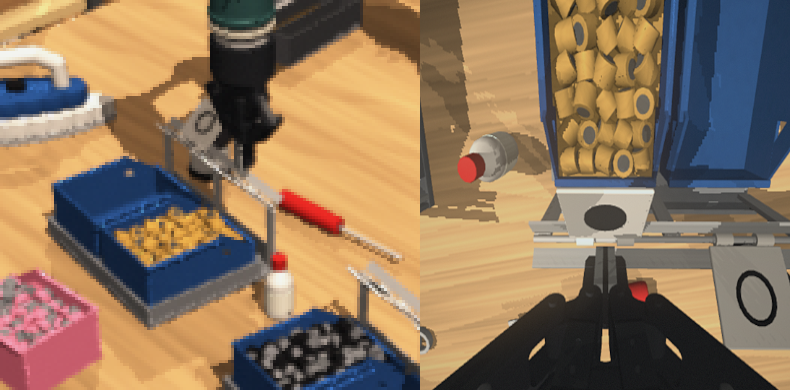

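b1 now lies back with its disc up (600,218 in the wrist view). I'll back off, rise, and go behind a1.

>>> move_arm:
  commands: "0 0 0 -20 0 0 -1;0 0 0 -20 0 0 -1;0 0 0 0 0 -37 -1;0 0 0 0 0 -37 -1;0 0 0 0 0 -37 -1;0 0 0 10.7 -32.8 0 -1;0 0 0 10.7 -32.8 0 -1;0 0 0 10.7 -32.8 0 -1;0 0 0 10.7 -32.8 0 -1;0 0 0 10.7 -32.8 0 -1;0 0 0 10.7 -32.8 0 -1;0 0 0 10.7 -32.8 0 -1;0 0 0 10.7 -32.8 0 -1;0 0 0 10.7 -32.8 0 -1;0 0 0 10.7 -32.8 0 -1;0 0 0 10.7 -32.8 0 -1;0 0 0 10.7 -32.8 0 -1;0 0 3.6 0 0 0 -1;0 0 0 0 0 0 -1"

```text
time: 6.8
tool_pos: [619.7, 261.7, 243.8]
tcp_rot: [[0.982, -0.19, -0.001], [-0.19, -0.982, -0.0], [-0.001, 0.001, -1.0]]
ft_force: [-0.2, 0.1, 1.1]
grip_width: -0.001
```

>>> move_arm:
  commands: "0 0 0 0 0 37 -1;0 0 0 0 0 37 -1;0 0 0 0 0 37 -1;0 0 0 0 0 0 -1;0 0 0 0 0 0 -1"

```text
time: 7.42
tool_pos: [620.7, 261.4, 134.8]
tcp_rot: [[0.981, -0.192, 0.002], [-0.192, -0.981, 0.001], [0.001, -0.001, -1.0]]
ft_force: [0.1, -0.1, 0.6]
grip_width: 0.003
```

```bash
sed -i 's/110:240,170:310/160:290,220:360/' look.py; python3 look.py p3
```

```text
7.425 [620.65535208 261.3936452  134.76862915] [ 0.05258777 -0.05223014  0.58145052]
```

View pics/p3.png

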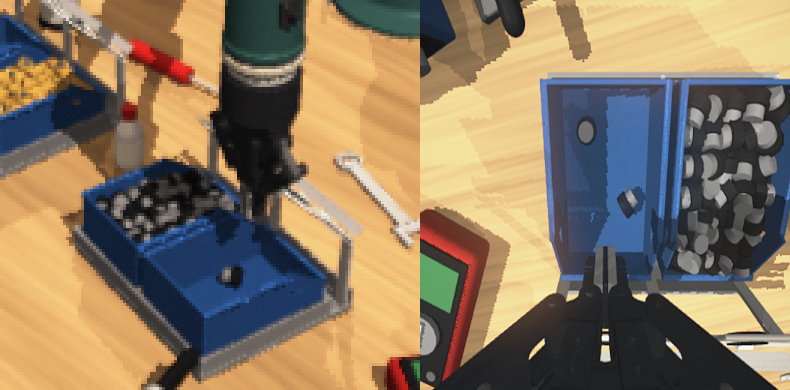

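The fingertips (605,255) are over the low bin, on a1's centreline and behind the tag. Now I'll push a1 forward.

>>> move_arm:
  commands: "0 0 0 -10 0 0 -1;0 0 0 -10 0 0 -1;0 0 0 -10 0 0 -1;0 0 0 -10 0 0 -1;0 0 0 -10 0 0 -1;0 0 0 -10 0 0 -1;0 0 0 -6 0 0 -1;0 0 0 -6 0 0 -1;0 0 0 -6 0 0 -1;0 0 0 0 0 0 -1;0 0 0 0 0 0 -1"

```text
time: 8.9
tool_pos: [543.6, 276.4, 133.3]
tcp_rot: [[0.981, -0.192, 0.0], [-0.192, -0.981, 0.0], [0.0, -0.0, -1.0]]
ft_force: [-0.2, -1.0, -0.3]
grip_width: -0.002
```

```bash
python3 look.py p4
```

```text
8.9 [543.57027867 276.4055238  133.34458114] [-0.19374583 -1.01509406 -0.33099524]
```

View pics/p4.png

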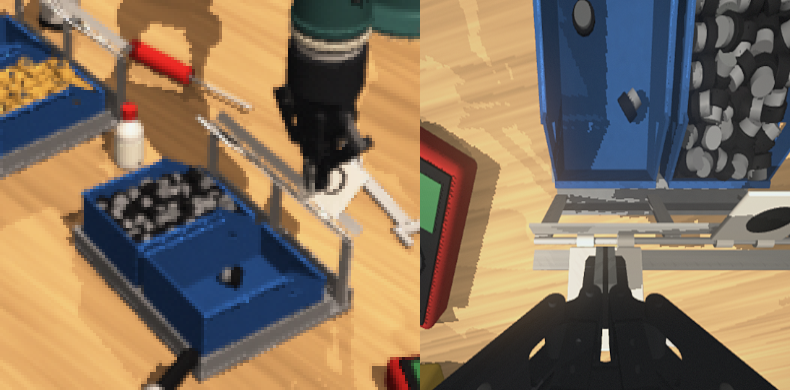

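a1 now shows its ring, lying forward (335,185 in the scene crop). I'll back off over the bin, rise clear, and swing away for a last look.

>>> move_arm:
  commands: "0 0 0 20 0 0 -1;0 0 0 20 0 0 -1;0 0 0 20 0 0 -1;0 0 0 0 0 -37 -1;0 0 0 0 0 -37 -1;0 0 0 0 0 -37 -1;0 0 0 0 0 -37 -1;0 0 0 0 -40 0 -1;0 0 0 0 -40 0 -1;0 0 0 0 -40 0 -1;0 0 0 0 -40 0 -1;0 0 0 0 -40 0 -1;0 0 0 0 -40 0 -1;0 0 0 0 0 0 -1;0 0 0 0 0 0 -1;0 0 0 0 0 0 -1"

```text
time: 11.0
tool_pos: [648.9, 499.0, 281.5]
tcp_rot: [[0.981, -0.193, 0.0], [-0.193, -0.981, -0.0], [0.0, 0.0, -1.0]]
ft_force: [-0.5, 0.1, -0.2]
grip_width: 0.0
```

Run:
```python
from h import *
s=env.read_state();print(s['time'],s['tool_pos'],s['ft_force'])
i,d=capture("top");i=i[:,:,::-1].copy();o=cv2.imread("pics/top0.png")
a=cv2.resize(i[140:225,135:235],None,fx=4,fy=4,interpolation=3);b=cv2.resize(i[165:250,250:350],None,fx=4,fy=4,interpolation=3)
cv2.imwrite("pics/fin.png",np.hstack([a,b]));cv2.imwrite("pics/fin_top.png",i)
W=world("top",d);z=W[...,2]
for nm,(u0,u1,v0,v1) in (('a',(135,235,140,230)),('b',(250,350,165,250))):
    m=np.zeros(d.shape,bool);m[v0:v1,u0:u1]=1;m&=(z>113)&(z<160)
    n,l,st,c=cv2.connectedComponentsWithStats(m.astype(np.uint8),connectivity=4)
    for k in range(1,n):
        if st[k][4]<60: continue
        P=W[l==k];q=P-P.mean(0);nn=np.linalg.svd(q,full_matrices=False)[2][2];nn*=np.sign(nn[2]);print(nm,P.mean(0).round(1),nn.round(3))
# bin blue mask centroid
for I in(o,i):
    h=cv2.cvtColor(I,cv2.COLOR_BGR2HSV);m=cv2.inRange(h,(100,120,40),(125,255,255))
    for r in((140,198,148,186),(140,198,186,226),(165,225,260,299),(165,225,299,340)):
        q=np.argwhere(m[r[0]:r[1],r[2]:r[3]]);print(len(q),q.mean(0).round(2),end=' ')
    print()
```

```text
11.0 [648.92304018 499.02997395 281.52008439] [-0.49331992  0.06687285 -0.22917322]
a [547.3 156.4 128.8] [-0.665  0.126  0.736]
a [515.1 281.3 128.9] [ 0.668 -0.128  0.733]
b [ 508.3 -120.2  128.7] [-0.677  0.092  0.73 ]
b [ 437.8 -228.7  129.2] [ 0.688 -0.108  0.718]
1218 [33.01 21.72] 257 [32.45 16.11] 211 [33.73 24.27] 1452 [35.51 15.84] 
1407 [35.36 20.21] 273 [31.88 15.78] 188 [31.12 24.41] 1450 [35.5  15.85]
```

View pics/fin.png

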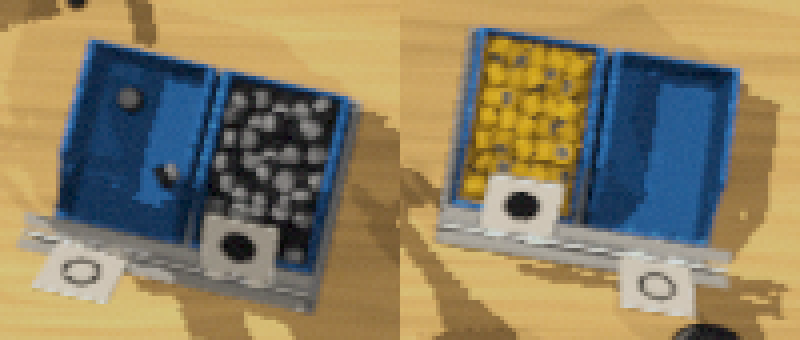

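View pics/fin_top.png

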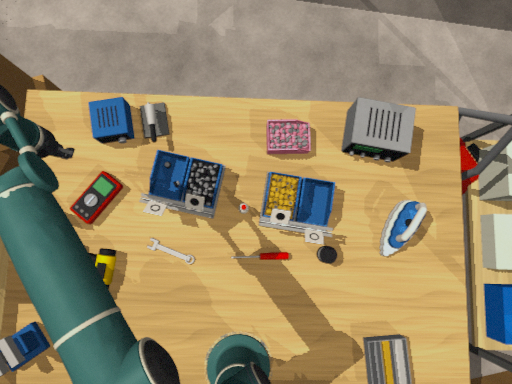

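All four tags are right and nothing else has moved: a1 ring, a2 disc, b1 disc, b2 ring. The arm is clear, so I'm handing in.

```bash
python3 -c "
from rig import env
print(env.sign_off())"
```

```text
the job is handed in; nothing more can be done
None
```

I pushed over the two wrong tags with the shut fingertips and handed the job in at about 11 s. Tag b1, at the full bushes bin, went back to show its disc. Tag a1, at the low knobs bin, went forward to show its ring. Tags a2 and b2 were already right, so I left them alone.

**Last checks:** The final top view and depth show all four tags on their correct stops, tilted about 43–46°. The bins stand in the same outlines as at the start, and nothing on the bench looks shifted. The drill is partly hidden behind the arm in that view, so I could not check it fully. Wrist force readings between moves stayed around 1 N.

**Disagreement:** The blue-pixel counts for three of the four bins differ from the start. I put that down mainly to the flipped tags now covering or uncovering blue, and to changed shadows, because the bin edges in the image did not move.

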